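# Take the pile of radiator parts apart and set each at its place

## Robot

A 6-joint arm with a two-finger parallel gripper is mounted at the origin on the work surface. World frame = base frame: x ahead of the robot, y to its left, z up, the work surface at z = 0. Lengths are in mm, angles in degrees, forces in N, time in s.
With the tool pointing down it reaches from about 300 to 850 mm from the base axis. Payload 4.2 kg.
Tool frame: the origin (TCP) lies at the very end of the fingers, on their centre line; the grasp point (between the pads) lies 19 mm behind it (env.grasp_offset is the distance from the TCP to the grasp point, in mm); z points along the fingers, y is the line along which they close (so a half turn about z gives the same grasp; the last joint's range is limited). The gripper opens to 91 mm and grips with 3 to 60 N. Pads are 32 mm wide; open, the fingers measure 118 mm over their backs; the gripper's body (76 mm by 178 mm) begins 60 mm behind the grasp point.
Start: joints at [-74.886, 18.312, 89.639, -0, 72.044, -1.146], TCP at [161.006, -552.015, 213.976] pointing down, gripper open.
Joint ranges: [-177.97, 177.97], [-48.28, 115.42], [12.27, 149.76], [-77.06, 257.06], [2.81, 150.46], [-146.56, 146.56]. Speed limits (degrees/s): [147.25, 147.25, 180, 180, 180, 180].

## Interface

Orientations are given as [roll, pitch, yaw] about the fixed x, y, z axes, in that order (R = Rz(yaw) Ry(pitch) Rx(roll)).
In Python, from workcell import env gives the robot as it stands. The module is installed in compiled form; this text tells all that it offers.
- The arm moves only by the tool send_rows, never from a script. Its argument "motion" is a list of rows, each an object of numbers: "tx", "ty", "tz": the shift along the tool's x, y, z in units of 500 mm (1.0 is 500 mm); "rx", "ry", "rz": the turn, a rotation vector about the tool's x, y, z in units of 30 degrees (1.0 is 30 degrees); "gripper": the closure, from -1 (fully open) to 1 (shut). In form: [{"tx": .., "ty": .., "tz": .., "rx": .., "ry": .., "rz": .., "gripper": ..}, ...]. A call has 1 to 12 rows; each row shifts and turns the commanded pose from where the row before left it, along the tool's axes as they then stand; what a row does not reach is not made up. A row lasts 1/8 s, in which the tool goes at most 62.5 mm and 10.7 degrees, less where a joint would pass 70% of its speed; a pose out of reach is approached as far as the arm can. A call with a number of a shift or a turn outside -1 to 1 is refused whole. A call with a gripper value outside its range is refused whole. The fingers move at their own pace and stop on an object; "grip_force" is the grip in N (left out, the last holds). Time passes only in rows, so rows that do not move let the fingers close. It gives the time, the measured TCP pose, the force, the opening and the grip force at its end, in the units of the state.
- env.state(): the state, without advancing time (a new reading comes with each control period).
- env.grab_frame(name): name is "scene" or "side" or "wrist"; returns a dict with "frame" (400x640x3 uint8, red, green, blue), "vertical_fov" (degrees; the focal length in pixels is half the picture's height over the tangent of half this angle, whatever the lens; pixels are square), "cx", "cy" (the principal point, pixels), "rvec" (rotation vector, rad) and "tvec" (3), from world to camera coordinates, as OpenCV has them; the wrist camera has in their place "T_tool_cam" (4x4, takes a point from camera to tool coordinates, whose origin is the TCP and whose axes are the flange's). Camera axes: x right, y down, z forward; pixel columns grow to the right and rows downward; lengths in mm; the calibration is good to about 2 mm. The wrist camera is an equidistant fisheye: a pixel r from the principal point sees the ray r / f radians off the axis. A picture is of the moment at which its call begins: read the wrist's pose just before it. There is no depth.
- env.job_done(): hands the job in; it is judged then, once.
The state is a dict: "time_s": time; "qpos": joint angles; "qvel": joint speeds; "effort": joint torques, N m; "ee_pos": TCP position; "ee_rot": TCP orientation; "force": force on the tool from outside, world axes, zero at the start; "torque": the same for the moment, N m; "gripper_width": finger opening in mm; "gripper_force": force on a finger pad.
Only numpy, scipy, OpenCV 4.12 (cv2) and the standard library are available. Lean on these libraries where they do the work, as an engineer would, in place of code of your own. Each camera call takes 0.05 s, during which the arm holds its last target. There are 200 camera calls.

## Task

A cover plate, a brass collar and one more part are piled up on the radiator bench, and a fourth part lies on the dark timber block: take the pile apart from the top and set each of the four parts at its own place, letting go of each and tipping none over. The rubber plug stands upright in the round recess of the wooden holder, the spacer block is pushed down between the two jaws of the crimping jig, fully home on the base plate and centred lengthwise, and the brass collar goes over the post of the test stand, flat on its base. The cover plate, from the bottom of the pile, lies flat in the middle of the rubber pad, right way up, with its long sides along the pad's.

Things in the scene. Friction and masses are not known exactly. Their poses are not given: they have to be found in the camera images.
- plug_mid (a point): black rubber radiator plug, upright: round foot 38 mm across, 14 mm high, narrowing (by 17 mm up) to a round neck 24 mm across; 46 mm high overall, about 50 g. The point is on its axis, half-way up (23 mm); z up. It starts on top of the pile or alone on the dark timber block (fixed, 85 x 85 mm, 40 mm high); its foot is 40 mm above the bench in both cases.
- spacer_mid (a point): plain steel spacer block, 20 mm wide (its x), 60 mm long (its y), 26 mm high (z, up), about 0.2 kg. The point is its centre. At the start it lies on top of the pile or on the dark timber packing block (85 x 85 x 40 mm), whichever the plug is not on; its underside is 40 mm above the bench in both cases.
- collar_mid (a point): brass collar, a ring 56 mm across with a 30 mm bore, 24 mm high, about 0.3 kg. The point is the centre of the bore, half-way up (12 mm); z is its axis, up. At the start it lies on the cover plate, in the middle of the pile, with the plug or the spacer block on top of it, covering the bore.
- plate_mid (a point): aluminium cover plate with four dark bolt holes near its corners, 60 mm wide (its x), 100 mm long (its y), 16 mm thick, about 0.25 kg. The point is its centre (8 mm up); z is up. It lies on the bench at the bottom of the pile.
- holder: light wooden plug holder, a fixed block 85 x 85 mm, 20 mm high, with one round recess in the middle of its top, 48 mm across and 12 mm deep (its floor is 8 mm above the bench). Origin: centre of the underside, on the axis of the recess; z is up.
- jig: crimping jig, fixed: grey base plate 70 (its x) by 120 mm (its y), 10 mm thick, with two steel jaws facing across a gap 24 mm wide that runs along y over the plate's middle. Jaws 30 mm long (y), 14 mm thick (x), lips flared at the top, 44 mm above the bench. The spacer block goes in lengthwise along y, 15 mm sticking out at either end. Origin: centre of the underside; z up.
- stand: test stand, fixed: round steel base 90 mm across, 8 mm thick, with an upright steel post 20 mm across in its centre, its tip 42 mm above the bench. Origin: centre of the underside, on the post's axis; z is up.
- pad: black rubber pad fixed to the bench, 90 mm (its x) by 140 mm (its y), 5 mm thick. Origin: centre of the underside; z is up.
Not all that is in view belongs to the job. Of the things shaped like the part that bears collar_mid, the brass one is meant. What is shaped like the jig but orange is not meant.

How it is judged:
By the outcome, as a careful person would: the job done as asked, in the order asked, and still so for the second after the job is handed in, with the robot touching nothing.
It also fails if it takes over 125 s, if anything falls off the work surface, if the arm or the gripper's body presses on something with over 40 N, if the wrist force passes 120 N, or if a joint passes its speed limit or range.

## Working session

There is one attempt and no reset: what is moved stays moved. The work goes in short steps, Python scripts to look and compute and a tool call to move; the robot and the scene stay as the last step left them, time stands still between calls to the robot, and variables do not carry over. Pictures are saved under pics/ and viewed, at most 14 in all, crops included, and the job is handed in when it is done.

Besides the shell and the picture viewer there is one more tool, called after "Emit:" as name(argument=value, ...), one argument or row to a line, values as JSON. send_rows: Moves the arm, as the interface text tells. Shifts and turns lie within -1 to 1; 1 stands for 500 mm of shift or 30 degrees of turn. Its arguments: {"type":"object","properties":{"motion":{"type":"array"},"grip_force":{"type":"number"}},"required":["motion"]}

```bash
mkdir -p pics; python3 - <<'E'
from workcell import env
import cv2
s=env.state();print(s)
for n in("scene","side","wrist"):
    g=env.grab_frame(n);cv2.imwrite(f"pics/{n}0.png",g["frame"][:,:,::-1])
    print(n,{k:v for k,v in g.items() if k!="frame"})
E
```

```text
{'time_s': 0.0, 'qpos': array([-7.48864927e+01,  1.83536885e+01,  8.97075248e+01, -5.44608116e-05,
        7.20425837e+01, -1.14663843e+00]), 'qvel': array([-0.03056619, -0.05684066,  0.10431073,  0.04230729, -0.04792908,
       -0.06437442]), 'effort': array([ 4.38265079e-04, -4.12458372e+01, -2.31972349e+01,  7.29816710e-02,
        4.54911974e-02, -1.58238681e-04]), 'ee_pos': array([ 160.86095861, -551.51348339,  213.09216976]), 'ee_rot': array([-1.79896223e+02, -2.02534111e-03,  1.62601607e+01]), 'force': array([-0.92997205, -0.71682381, -0.19297063]), 'torque': array([0.00725818, 0.00722126, 0.01251421]), 'gripper_force': 0.0, 'gripper_width': 90.87561623129484}
scene {'vertical_fov': 51.36689791378813, 'cx': 323.6747129399108, 'cy': 207.06374854886292, 'rvec': array([ 2.27191772,  0.54311124, -0.24308551]), 'tvec': array([-425.48719711, -113.27591266, 1299.82127249])}
side {'vertical_fov': 49.19086808178196, 'cx': 322.8390055031689, 'cy': 205.03207455716267, 'rvec': array([ 0.70208199, -2.69355518,  0.99579   ]), 'tvec': array([421.86050158, 218.91488718, 882.99695651])}
wrist {'vertical_fov': 65.70646984690485, 'cx': 322.47474111055794, 'cy': 202.08701110688312, 'T_tool_cam': array([[-2.43251987e-04, -9.60500518e-01, -2.78278090e-01,
         7.88471549e+01],
       [ 9.99999788e-01, -4.01555818e-04,  5.11871544e-04,
        -1.33970944e-01],
       [-6.03397069e-04, -2.78277907e-01,  9.60500412e-01,
        -1.69495122e+02],
       [ 0.00000000e+00,  0.00000000e+00,  0.00000000e+00,
         1.00000000e+00]])}
```

View pics/scene0.png

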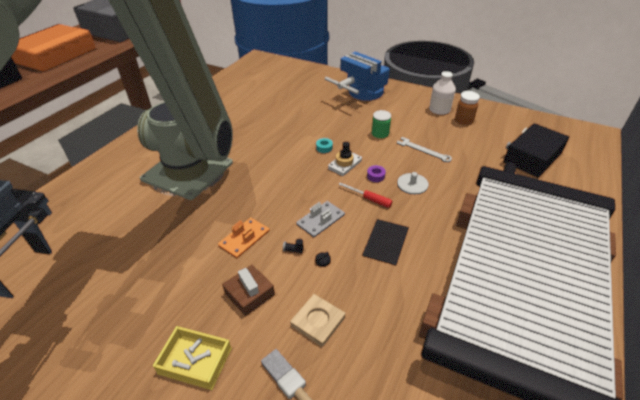

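View pics/side0.png

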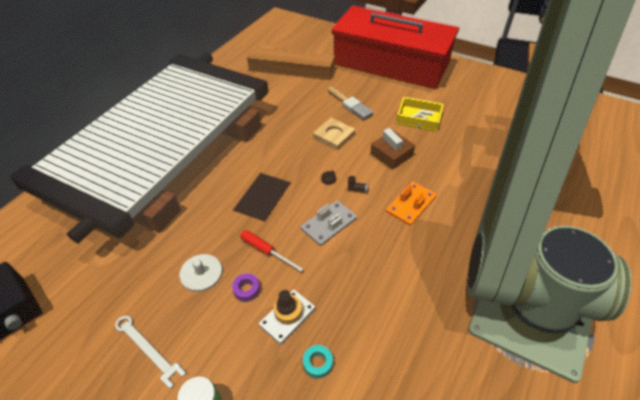

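The plug is on the pile at scene (346,155) and side (287,310). The spacer lies on the timber block at scene (248,282). The grey jig, holder, stand and pad can all be seen in both views. I'll work out rough positions next.

```bash
cat > h.py <<'E'
import numpy as np, cv2
from workcell import env
from scipy.spatial.transform import Rotation as R
def cam(n):
    s=env.state(); g=env.grab_frame(n); g["s"]=s; g["n"]=n
    g["f"]=200/np.tan(np.radians(g["vertical_fov"]/2))
    if n=="wrist":
        T=np.eye(4);T[:3,:3]=R.from_euler("xyz",s["ee_rot"],degrees=True).as_matrix();T[:3,3]=s["ee_pos"]
        T=T@g["T_tool_cam"]; g["C"]=T[:3,3]; g["Rwc"]=T[:3,:3]
    else:
        r=cv2.Rodrigues(g["rvec"])[0]; g["Rwc"]=r.T; g["C"]=-r.T@g["tvec"]
    return g
def px2w(g,uv,z):
    "pixels (n,2) -> world points at height z"
    d=(np.atleast_2d(uv)-[g["cx"],g["cy"]])/g["f"]
    if g["n"]=="wrist":
        t=np.linalg.norm(d,axis=1,keepdims=True)+1e-9; v=np.hstack([d/t*np.sin(t),np.cos(t)])
    else: v=np.hstack([d,np.ones((len(d),1))])
    v=v@g["Rwc"].T
    return g["C"]+v*((z-g["C"][2])/v[:,2:])
def rect(g,x,y,z,half=100,ppmm=2.5):
    "top-down rectified view of plane z: image up = world +x, left = world +y"
    n=int(2*half*ppmm); k=(np.arange(n)+.5)/ppmm-half
    Y,X=np.meshgrid(-k,-k); P=np.stack([X+x,Y+y,np.full_like(X,z)],-1).reshape(-1,3)
    c=(P-g["C"])@g["Rwc"]
    if g["n"]=="wrist":
        rr=np.linalg.norm(c[:,:2],axis=1); t=np.arctan2(rr,c[:,2]); q=c[:,:2]/rr[:,None]*t[:,None]
    else: q=c[:,:2]/c[:,2:]
    q=(q*g["f"]+[g["cx"],g["cy"]]).astype(np.float32).reshape(n,n,2)
    return cv2.remap(g["frame"],q[...,0],q[...,1],cv2.INTER_LINEAR)[:,:,::-1]
def grid(im,x,y,half,ppmm,step=20):
    im=im.copy()
    for v in range(-1000,1001,step):
        r=int((x+half-v)*ppmm); c=int((y+half-v)*ppmm)
        if 0<=r<len(im): cv2.line(im,(0,r),(6,r),(0,255,255),1); cv2.putText(im,str(v),(8,r+4),0,.35,(0,255,255))
        if 0<=c<len(im): cv2.line(im,(c,0),(c,6),(0,255,255),1); cv2.putText(im,str(v),(c-10,18),0,.35,(0,255,255))
    return im
E
python3 - <<'E'
from h import *
a=cam("scene");b=cam("side")
np.set_printoptions(precision=0,suppress=True)
for n,p,q,z in[("plugtop",(346,146),(286,295),86),("plate",(346,162),(287,316),16),("timber",(248,286),(393,145),40),("holder",(318,319),(334,132),20),("stand",(413,184),(201,272),8),("pad",(386,242),(262,197),5),("jig",(321,218),(329,221),10),("orange",(244,237),(411,202),10)]:
    print(n,px2w(a,p,z)[0],px2w(b,q,z)[0])
E
```

```text
plugtop [436. 230.  86.] [425. 244.  86.]
plate [432. 244.  16.] [424. 252.  16.]
timber [ 441. -300.   40.] [ 434. -291.   40.]
holder [ 614. -293.   20.] [ 608. -283.   20.]
stand [651. 244.   8.] [644. 253.   8.]
pad [661.  -6.   5.] [654.   7.   5.]
jig [474.  -8.  10.] [470.  -4.  10.]
orange [ 327. -160.   10.] [ 323. -153.   10.]
```

Emit:
send_rows(
  motion=[
    {"rz":0.271},
    {"rz":0.271},
    {"tx":0.08,"ty":-0.0655,"tz":-0.022},
    {"tx":0.08,"ty":-0.0655,"tz":-0.022},
    {"tx":0.08,"ty":-0.0655,"tz":-0.022},
    {"tx":0.08,"ty":-0.0655,"tz":-0.022},
    {"tx":0.08,"ty":-0.0655,"tz":-0.022},
    {"tx":0.08,"ty":-0.0655,"tz":-0.022},
    {"tx":0.08,"ty":-0.0655,"tz":-0.022},
    {"tx":0.08,"ty":-0.0655,"tz":-0.022},
    {},
    {},
  ],
)

```text
invalid input at $.motion[0]: expected keys tx, ty, tz, rx, ry, rz, gripper
```

```bash
python3 - <<'E'
from h import *
g=cam("wrist"); print(g["s"]["ee_pos"],g["s"]["ee_rot"])
a=grid(rect(g,440,-290,40,80,4),440,-290,80,4); b=grid(rect(g,610,-290,20,80,4),610,-290,80,4)
a=cv2.resize(a,(400,400)) if 0 else a[120:520,120:520]*0+a[120:520,120:520]
cv2.imwrite("pics/w1.png",np.hstack([grid(rect(g,440,-290,40,65,3),440,-290,65,3),grid(rect(g,610,-290,20,65,3),610,-290,65,3)]))
E
```

```text
[ 160.93785717 -551.78672263  213.57544627] [-1.79955229e+02  7.63070872e-04  1.62609008e+01]
```

View pics/w1.png

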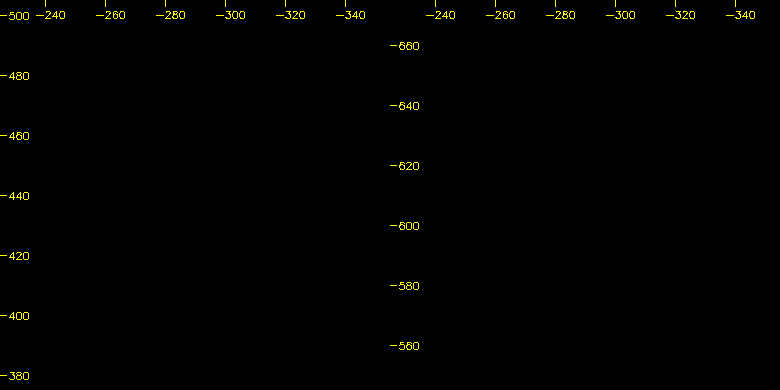

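The move was refused because every row needs all its keys, so that picture is empty.

Emit:
send_rows(
  motion=[
    {"tx":0,"ty":0,"tz":0,"rx":0,"ry":0,"rz":0.271,"gripper":-1},
    {"tx":0,"ty":0,"tz":0,"rx":0,"ry":0,"rz":0.271,"gripper":-1},
    {"tx":0.08,"ty":-0.0655,"tz":-0.022,"rx":0,"ry":0,"rz":0,"gripper":-1},
    {"tx":0.08,"ty":-0.0655,"tz":-0.022,"rx":0,"ry":0,"rz":0,"gripper":-1},
    {"tx":0.08,"ty":-0.0655,"tz":-0.022,"rx":0,"ry":0,"rz":0,"gripper":-1},
    {"tx":0.08,"ty":-0.0655,"tz":-0.022,"rx":0,"ry":0,"rz":0,"gripper":-1},
    {"tx":0.08,"ty":-0.0655,"tz":-0.022,"rx":0,"ry":0,"rz":0,"gripper":-1},
    {"tx":0.08,"ty":-0.0655,"tz":-0.022,"rx":0,"ry":0,"rz":0,"gripper":-1},
    {"tx":0.08,"ty":-0.0655,"tz":-0.022,"rx":0,"ry":0,"rz":0,"gripper":-1},
    {"tx":0.08,"ty":-0.0655,"tz":-0.022,"rx":0,"ry":0,"rz":0,"gripper":-1},
    {"tx":0,"ty":0,"tz":0,"rx":0,"ry":0,"rz":0,"gripper":-1},
  ],
)

```text
time_s: 1.68
ee_pos: [483.5, -288.0, 302.4]
ee_rot: [180.0, -0.1, 0.3]
force: [-0.8, -0.8, 0.8]
gripper_width: 91.2
gripper_force: 0.0
```

```bash
sleep 1; python3 - <<'E'
from h import *
g=cam("wrist"); print(g["s"]["ee_pos"],g["s"]["ee_rot"])
cv2.imwrite("pics/w2.png",np.hstack([grid(rect(g,440,-290,40,65,3),440,-290,65,3),grid(rect(g,610,-290,20,65,3),610,-290,65,3)]))
E
```

```text
[ 483.48125512 -288.03605422  302.42950059] [ 1.79981904e+02 -9.97689777e-02  2.74487202e-01]
```

View pics/w2.png

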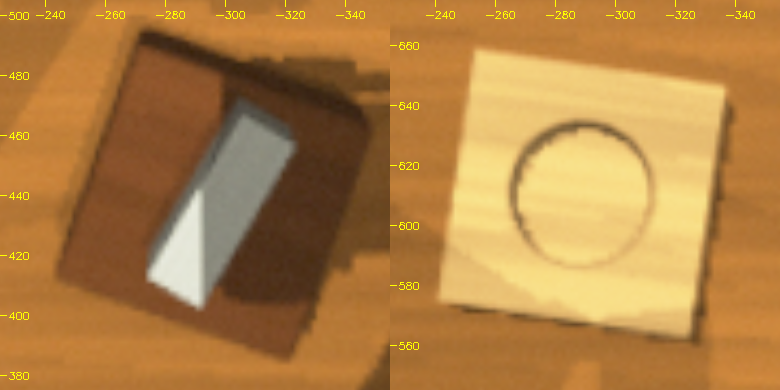

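The left panel shows the timber block and spacer, with the spacer axis tilted about 30°. The right panel shows the holder, with its recess centred at about (610,-289.5). Next I'll look at the middle of the bench.

Emit:
send_rows(
  motion=[
    {"tx":0,"ty":-0.096,"tz":0,"rx":0,"ry":0,"rz":0,"gripper":-1},
    {"tx":0,"ty":-0.096,"tz":0,"rx":0,"ry":0,"rz":0,"gripper":-1},
    {"tx":0,"ty":-0.096,"tz":0,"rx":0,"ry":0,"rz":0,"gripper":-1},
    {"tx":0,"ty":-0.096,"tz":0,"rx":0,"ry":0,"rz":0,"gripper":-1},
    {"tx":0,"ty":-0.096,"tz":0,"rx":0,"ry":0,"rz":0,"gripper":-1},
    {"tx":0,"ty":-0.096,"tz":0,"rx":0,"ry":0,"rz":0,"gripper":-1},
    {"tx":0,"ty":0,"tz":0,"rx":0,"ry":0,"rz":0,"gripper":-1},
    {"tx":0,"ty":0,"tz":0,"rx":0,"ry":0,"rz":0,"gripper":-1},
  ],
)

```text
time_s: 2.72
ee_pos: [480.6, -3.3, 301.7]
ee_rot: [179.9, 0.0, -0.1]
force: [-1.0, 0.5, 0.3]
gripper_width: 91.0
gripper_force: 0.0
```

```bash
python3 - <<'E'
from h import *
g=cam("wrist"); print(g["s"]["ee_pos"],g["s"]["ee_rot"])
cv2.imwrite("pics/w3.png",np.hstack([grid(rect(g,472,-5,10,80,2.5),472,-5,80,2.5),grid(rect(g,658,0,5,80,2.5),658,0,80,2.5)]))
E
```

```text
[480.5531597   -3.30383262 301.72590223] [ 1.79934893e+02  3.29601187e-02 -5.81940093e-02]
```

View pics/w3.png

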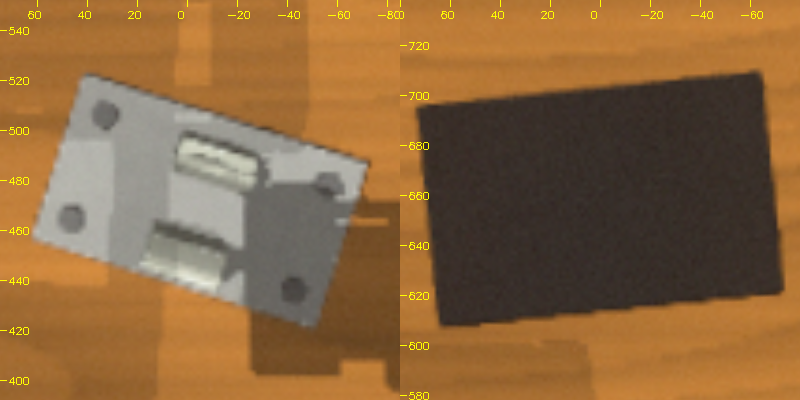

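Emit:
send_rows(
  motion=[
    {"tx":0,"ty":-0.096,"tz":0,"rx":0,"ry":0,"rz":0,"gripper":-1},
    {"tx":0,"ty":-0.096,"tz":0,"rx":0,"ry":0,"rz":0,"gripper":-1},
    {"tx":0,"ty":-0.096,"tz":0,"rx":0,"ry":0,"rz":0,"gripper":-1},
    {"tx":0,"ty":-0.096,"tz":0,"rx":0,"ry":0,"rz":0,"gripper":-1},
    {"tx":0,"ty":-0.096,"tz":0,"rx":0,"ry":0,"rz":0,"gripper":-1},
    {"tx":0,"ty":0,"tz":0,"rx":0,"ry":0,"rz":0,"gripper":-1},
    {"tx":0,"ty":0,"tz":0,"rx":0,"ry":0,"rz":0,"gripper":-1},
  ],
)

```text
time_s: 3.65
ee_pos: [481.4, 236.4, 301.6]
ee_rot: [179.9, 0.0, -0.1]
force: [0.7, -0.2, 1.2]
gripper_width: 91.3
gripper_force: 0.0
```

```bash
python3 - <<'E'
from h import *
g=cam("wrist"); print(g["s"]["ee_pos"],g["s"]["ee_rot"])
cv2.imwrite("pics/w4.png",np.hstack([grid(rect(g,428,246,16,75,2.6),428,246,75,2.6),grid(rect(g,648,248,8,75,2.6),648,248,75,2.6)]))
E
```

```text
[481.4136387  236.40527723 301.61470733] [ 1.79921633e+02  2.63169995e-02 -8.98700509e-02]
```

View pics/w4.png

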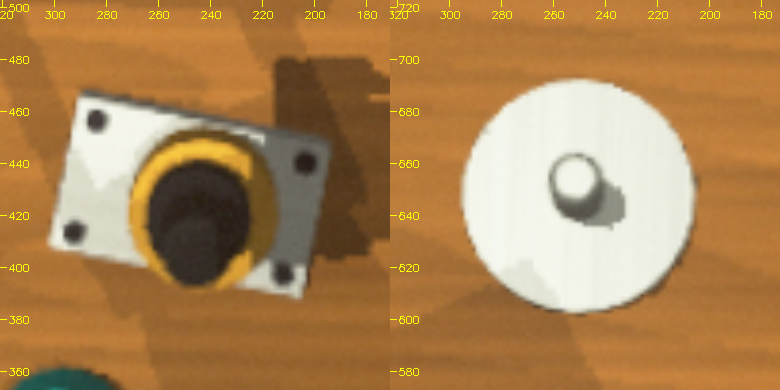

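All the places are found, and the sizes match those given:
- **Jig:** (472,-5), yaw -17.4°
- **Pad:** (658,0), yaw +5.8°
- **Plate:** (428,248), yaw -11.7°
- **Stand:** (648,250.5)
- **Plug:** about (431,244)

Now I'll go closer to the plug.

Emit:
send_rows(
  motion=[
    {"tx":-0.034,"ty":-0.005,"tz":0.09,"rx":0,"ry":0,"rz":0,"gripper":-1},
    {"tx":-0.034,"ty":-0.005,"tz":0.09,"rx":0,"ry":0,"rz":0,"gripper":-1},
    {"tx":-0.034,"ty":-0.005,"tz":0.09,"rx":0,"ry":0,"rz":0,"gripper":-1},
    {"tx":0,"ty":0,"tz":0,"rx":0,"ry":0,"rz":0,"gripper":-1},
    {"tx":0,"ty":0,"tz":0,"rx":0,"ry":0,"rz":0,"gripper":-1},
  ],
)

```text
time_s: 4.32
ee_pos: [432.2, 245.4, 169.0]
ee_rot: [-179.9, -0.2, -0.1]
force: [0.3, -0.4, 0.4]
gripper_width: 91.2
gripper_force: 0.0
```

```bash
python3 - <<'E'
from h import *
g=cam("wrist"); print(g["s"]["ee_pos"],g["s"]["ee_rot"])
cv2.imwrite("pics/w5.png",np.hstack([grid(rect(g,430,244,z,40,5),430,244,40,5,10) for z in(86,40)]))
E
```

```text
[432.23022574 245.41504129 168.97452691] [-1.79906733e+02 -2.29595630e-01 -7.68563118e-02]
```

View pics/w5.png

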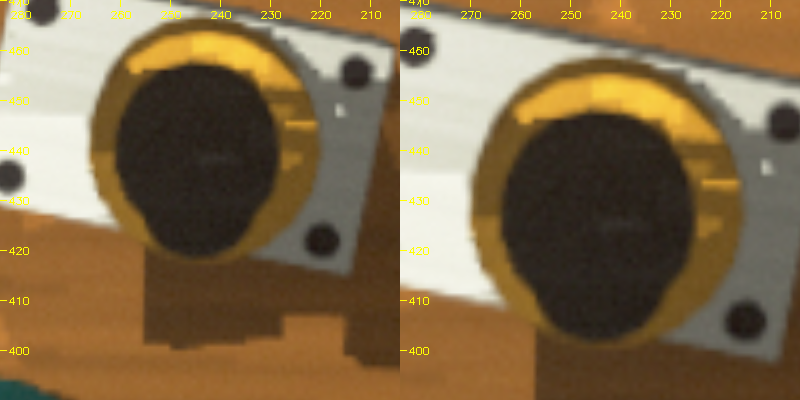

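Plug axis is at about (430.5,244.4), and the collar centre at (430.6,242.6). I'll lower and grip the neck.

Emit:
send_rows(
  grip_force=15,
  motion=[
    {"tx":-0.0034,"ty":0.002,"tz":0.08,"rx":0,"ry":0,"rz":0,"gripper":-1},
    {"tx":0,"ty":0,"tz":0.08,"rx":0,"ry":0,"rz":0,"gripper":-1},
    {"tx":0,"ty":0,"tz":0.058,"rx":0,"ry":0,"rz":0,"gripper":-1},
    {"tx":0,"ty":0,"tz":0,"rx":0,"ry":0,"rz":0,"gripper":-1},
    {"tx":0,"ty":0,"tz":0,"rx":0,"ry":0,"rz":0,"gripper":1},
    {"tx":0,"ty":0,"tz":0,"rx":0,"ry":0,"rz":0,"gripper":1},
    {"tx":0,"ty":0,"tz":0,"rx":0,"ry":0,"rz":0,"gripper":1},
    {"tx":0,"ty":0,"tz":0,"rx":0,"ry":0,"rz":0,"gripper":1},
    {"tx":0,"ty":0,"tz":0,"rx":0,"ry":0,"rz":0,"gripper":1},
    {"tx":0,"ty":0,"tz":0,"rx":0,"ry":0,"rz":0,"gripper":1},
  ],
)

```text
time_s: 5.62
ee_pos: [428.2, 244.5, 57.9]
ee_rot: [180.0, 0.0, 0.0]
force: [-0.1, -0.4, -0.6]
gripper_width: 34.1
gripper_force: 0.0
```

Emit:
send_rows(
  motion=[
    {"tx":0.004,"ty":0,"tz":-0.004,"rx":0,"ry":0,"rz":0,"gripper":1},
    {"tx":0,"ty":0,"tz":0,"rx":0,"ry":0,"rz":0,"gripper":1},
    {"tx":0,"ty":0,"tz":0,"rx":0,"ry":0,"rz":0,"gripper":1},
    {"tx":0,"ty":0,"tz":0,"rx":0,"ry":0,"rz":0,"gripper":1},
  ],
)

```text
time_s: 6.12
ee_pos: [430.5, 244.5, 60.0]
ee_rot: [-180.0, -0.0, -0.0]
force: [0.7, 1.0, -0.2]
gripper_width: 23.0
gripper_force: 15.0
```

Emit:
send_rows(
  motion=[
    {"tx":0,"ty":0,"tz":-0.03,"rx":0,"ry":0,"rz":0,"gripper":1},
    {"tx":0,"ty":0,"tz":-0.08,"rx":0,"ry":0,"rz":0,"gripper":1},
    {"tx":0,"ty":0,"tz":-0.08,"rx":0,"ry":0,"rz":0,"gripper":1},
    {"tx":0.02,"ty":0.05,"tz":0,"rx":0,"ry":0,"rz":0,"gripper":1},
    {"tx":0.034,"ty":0.1,"tz":0,"rx":0,"ry":0,"rz":0,"gripper":1},
    {"tx":0.034,"ty":0.1,"tz":0,"rx":0,"ry":0,"rz":0,"gripper":1},
    {"tx":0.034,"ty":0.1,"tz":0,"rx":0,"ry":0,"rz":0,"gripper":1},
    {"tx":0.034,"ty":0.1,"tz":0,"rx":0,"ry":0,"rz":0,"gripper":1},
    {"tx":0.034,"ty":0.1,"tz":0,"rx":0,"ry":0,"rz":0,"gripper":1},
    {"tx":0.034,"ty":0.1,"tz":0,"rx":0,"ry":0,"rz":0,"gripper":1},
    {"tx":0.034,"ty":0.1,"tz":0,"rx":0,"ry":0,"rz":0,"gripper":1},
    {"tx":0.034,"ty":0.1,"tz":0,"rx":0,"ry":0,"rz":0,"gripper":1},
  ],
)

```text
time_s: 7.62
ee_pos: [576.7, -182.2, 156.1]
ee_rot: [180.0, -0.1, -0.0]
force: [0.3, 0.8, -0.2]
gripper_width: 23.0
gripper_force: 15.0
```

Emit:
send_rows(
  motion=[
    {"tx":0.034,"ty":0.1,"tz":0,"rx":0,"ry":0,"rz":0,"gripper":1},
    {"tx":0.03,"ty":0.1,"tz":0,"rx":0,"ry":0,"rz":0,"gripper":1},
    {"tx":0,"ty":0,"tz":0,"rx":0,"ry":0,"rz":0,"gripper":1},
    {"tx":0,"ty":0,"tz":0,"rx":0,"ry":0,"rz":0,"gripper":1},
  ],
)

```text
time_s: 8.12
ee_pos: [607.9, -280.1, 155.3]
ee_rot: [-180.0, 0.0, -0.0]
force: [-0.1, 0.4, -0.9]
gripper_width: 23.2
gripper_force: 15.0
```

Emit:
send_rows(
  motion=[
    {"tx":0.004,"ty":0.0185,"tz":0.06,"rx":0,"ry":0,"rz":0,"gripper":1},
    {"tx":0,"ty":0,"tz":0.08,"rx":0,"ry":0,"rz":0,"gripper":1},
    {"tx":0,"ty":0,"tz":0.05,"rx":0,"ry":0,"rz":0,"gripper":1},
    {"tx":0,"ty":0,"tz":0,"rx":0,"ry":0,"rz":0,"gripper":1},
    {"tx":0,"ty":0,"tz":0,"rx":0,"ry":0,"rz":0,"gripper":1},
  ],
)

```text
time_s: 8.75
ee_pos: [611.2, -289.2, 61.7]
ee_rot: [179.9, -0.1, 0.1]
force: [0.6, 0.2, 0.3]
gripper_width: 22.8
gripper_force: 15.0
```

```bash
python3 - <<'E'
from h import *
g=cam("wrist"); print(g["s"]["ee_pos"],g["s"]["ee_rot"])
cv2.imwrite("pics/w6.png",np.hstack([grid(rect(g,610,-289.5,z,55,3.6),610,-289.5,55,3.6,10) for z in(20,40)]))
E
```

```text
[ 611.18730588 -289.23461265   61.68892835] [ 1.79941767e+02 -1.24318110e-01  6.15810049e-02]
```

View pics/w6.png

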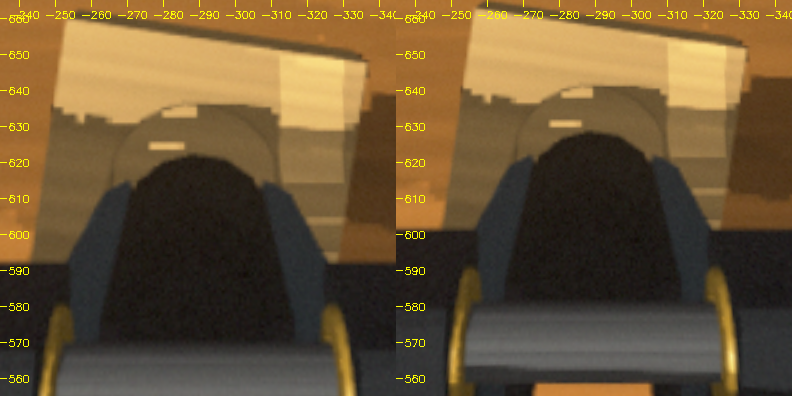

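Plug and recess line up to within 1–2 mm (plug front edge x≈628.5, recess edge x≈636). I'll lower it in.

Emit:
send_rows(
  motion=[
    {"tx":0.001,"ty":0,"tz":0.03,"rx":0,"ry":0,"rz":0,"gripper":1},
    {"tx":0,"ty":0,"tz":0.02,"rx":0,"ry":0,"rz":0,"gripper":1},
    {"tx":0,"ty":0,"tz":0.01,"rx":0,"ry":0,"rz":0,"gripper":1},
    {"tx":0,"ty":0,"tz":0,"rx":0,"ry":0,"rz":0,"gripper":1},
    {"tx":0,"ty":0,"tz":0,"rx":0,"ry":0,"rz":0,"gripper":1},
  ],
)

```text
time_s: 9.43
ee_pos: [611.0, -290.0, 30.1]
ee_rot: [180.0, -0.0, -0.0]
force: [-0.6, -0.8, -1.0]
gripper_width: 22.7
gripper_force: 15.0
```

Emit:
send_rows(
  motion=[
    {"tx":0,"ty":0,"tz":0.003,"rx":0,"ry":0,"rz":0,"gripper":1},
    {"tx":0,"ty":0,"tz":0.001,"rx":0,"ry":0,"rz":0,"gripper":1},
    {"tx":0,"ty":0,"tz":0,"rx":0,"ry":0,"rz":0,"gripper":1},
  ],
)

```text
time_s: 9.8
ee_pos: [610.8, -289.8, 28.1]
ee_rot: [180.0, -0.0, -0.0]
force: [-0.3, 0.8, -1.1]
gripper_width: 22.7
gripper_force: 15.0
```

Emit:
send_rows(
  motion=[
    {"tx":0,"ty":0,"tz":0,"rx":0,"ry":0,"rz":0,"gripper":-1},
    {"tx":0,"ty":0,"tz":0,"rx":0,"ry":0,"rz":0,"gripper":-1},
    {"tx":0,"ty":0,"tz":0,"rx":0,"ry":0,"rz":0,"gripper":-1},
    {"tx":0,"ty":0,"tz":0,"rx":0,"ry":0,"rz":0,"gripper":-1},
    {"tx":0,"ty":0,"tz":-0.08,"rx":0,"ry":0,"rz":0,"gripper":-1},
    {"tx":0,"ty":0,"tz":-0.1,"rx":0,"ry":0,"rz":0,"gripper":-1},
    {"tx":0,"ty":0,"tz":-0.1,"rx":0,"ry":0,"rz":0,"gripper":-1},
    {"tx":-0.1,"ty":0.005,"tz":0,"rx":0,"ry":0,"rz":0,"gripper":-1},
    {"tx":-0.1,"ty":0.005,"tz":0,"rx":0,"ry":0,"rz":0,"gripper":-1},
    {"tx":-0.1,"ty":0.005,"tz":0,"rx":0,"ry":0,"rz":0,"gripper":-1},
    {"tx":0,"ty":0,"tz":0,"rx":0,"ry":0,"rz":0,"gripper":-1},
    {"tx":0,"ty":0,"tz":0,"rx":0,"ry":0,"rz":0,"gripper":-1},
  ],
)

```text
time_s: 11.3
ee_pos: [461.7, -297.6, 168.5]
ee_rot: [179.9, -0.1, -0.0]
force: [0.2, 0.1, 0.2]
gripper_width: 91.3
gripper_force: 0.0
```

```bash
python3 - <<'E'
from h import *
g=cam("wrist"); print(g["s"]["ee_pos"],g["s"]["ee_rot"])
cv2.imwrite("pics/w7.png",np.hstack([grid(rect(g,438,-298,66,45,4.4),438,-298,45,4.4,10),grid(rect(g,610,-289.5,20,45,4.4),610,-289.5,45,4.4,10)]))
E
```

```text
[ 461.69564858 -297.63369228  168.47963075] [ 1.79947674e+02 -1.07142449e-01 -1.79924300e-02]
```

View pics/w7.png

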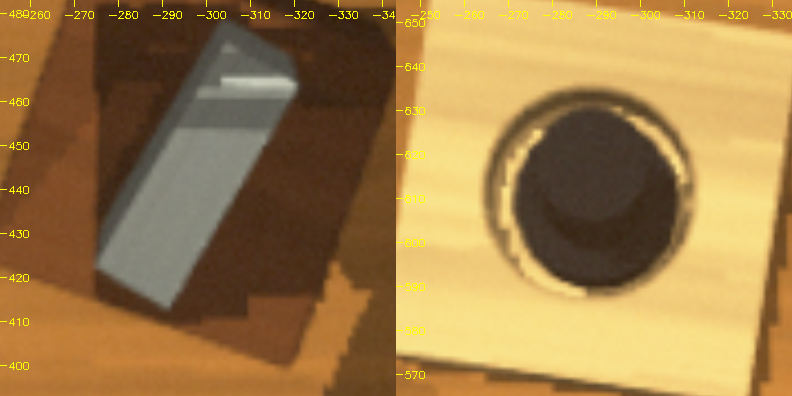

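Right panel: the plug stands upright inside the recess. Left panel: the spacer's top-face centre is at (443,-297.8), with its long axis at -30.3°. Because of the jaws I'll grip it lengthwise, so the tool yaw is 59.7°.

Emit:
send_rows(
  motion=[
    {"tx":-0.037,"ty":0,"tz":0,"rx":0,"ry":0,"rz":0,"gripper":-1},
    {"tx":0,"ty":0,"tz":0,"rx":0,"ry":0,"rz":-0.285,"gripper":-1},
    {"tx":0,"ty":0,"tz":0,"rx":0,"ry":0,"rz":-0.285,"gripper":-1},
    {"tx":0,"ty":0,"tz":0,"rx":0,"ry":0,"rz":-0.285,"gripper":-1},
    {"tx":0,"ty":0,"tz":0,"rx":0,"ry":0,"rz":-0.285,"gripper":-1},
    {"tx":0,"ty":0,"tz":0,"rx":0,"ry":0,"rz":-0.285,"gripper":-1},
    {"tx":0,"ty":0,"tz":0,"rx":0,"ry":0,"rz":-0.285,"gripper":-1},
    {"tx":0,"ty":0,"tz":0,"rx":0,"ry":0,"rz":-0.28,"gripper":-1},
    {"tx":0,"ty":0,"tz":0.09,"rx":0,"ry":0,"rz":0,"gripper":-1},
    {"tx":0,"ty":0,"tz":0.09,"rx":0,"ry":0,"rz":0,"gripper":-1},
    {"tx":0,"ty":0,"tz":0,"rx":0,"ry":0,"rz":0,"gripper":-1},
    {"tx":0,"ty":0,"tz":0,"rx":0,"ry":0,"rz":0,"gripper":-1},
  ],
)

```text
time_s: 12.85
ee_pos: [443.1, -297.9, 79.2]
ee_rot: [179.9, 0.0, 59.7]
force: [1.0, 0.1, 0.4]
gripper_width: 90.9
gripper_force: 0.0
```

Spot on. Lower by 33 mm and grip at 40 N.

Emit:
send_rows(
  grip_force=35,
  motion=[
    {"tx":0,"ty":0,"tz":0.04,"rx":0,"ry":0,"rz":0,"gripper":-1},
    {"tx":0,"ty":0,"tz":0.025,"rx":0,"ry":0,"rz":0,"gripper":-1},
    {"tx":0,"ty":0,"tz":0,"rx":0,"ry":0,"rz":0,"gripper":-1},
    {"tx":0,"ty":0,"tz":0,"rx":0,"ry":0,"rz":0,"gripper":1},
    {"tx":0,"ty":0,"tz":0,"rx":0,"ry":0,"rz":0,"gripper":1},
    {"tx":0,"ty":0,"tz":0,"rx":0,"ry":0,"rz":0,"gripper":1},
    {"tx":0,"ty":0,"tz":0,"rx":0,"ry":0,"rz":0,"gripper":1},
    {"tx":0,"ty":0,"tz":0,"rx":0,"ry":0,"rz":0,"gripper":1},
    {"tx":0,"ty":0,"tz":0,"rx":0,"ry":0,"rz":0,"gripper":1},
    {"tx":0,"ty":0,"tz":0,"rx":0,"ry":0,"rz":0,"gripper":1},
  ],
)

```text
time_s: 14.1
ee_pos: [442.5, -297.4, 45.7]
ee_rot: [180.0, 0.0, 59.7]
force: [-1.1, -0.2, 4.2]
gripper_width: 59.5
gripper_force: 35.0
```

Emit:
send_rows(
  motion=[
    {"tx":0,"ty":0,"tz":-0.03,"rx":0,"ry":0,"rz":0,"gripper":1},
    {"tx":0,"ty":0,"tz":-0.1,"rx":0,"ry":0,"rz":0,"gripper":1},
    {"tx":0,"ty":0,"tz":-0.1,"rx":0,"ry":0,"rz":0,"gripper":1},
    {"tx":0,"ty":0,"tz":0,"rx":0,"ry":0,"rz":0.285,"gripper":1},
    {"tx":0,"ty":0,"tz":0,"rx":0,"ry":0,"rz":0.285,"gripper":1},
    {"tx":0,"ty":0,"tz":0,"rx":0,"ry":0,"rz":0.285,"gripper":1},
    {"tx":0,"ty":0,"tz":0,"rx":0,"ry":0,"rz":0.285,"gripper":1},
    {"tx":0,"ty":0,"tz":0,"rx":0,"ry":0,"rz":0.285,"gripper":1},
    {"tx":0,"ty":0,"tz":0,"rx":0,"ry":0,"rz":0.285,"gripper":1},
    {"tx":0,"ty":0,"tz":0,"rx":0,"ry":0,"rz":0.285,"gripper":1},
    {"tx":0,"ty":0,"tz":0,"rx":0,"ry":0,"rz":0.285,"gripper":1},
    {"tx":0,"ty":0,"tz":0,"rx":0,"ry":0,"rz":0.285,"gripper":1},
  ],
)

```text
time_s: 15.6
ee_pos: [441.9, -297.0, 160.6]
ee_rot: [-180.0, 0.0, -17.5]
force: [-0.2, 1.2, -2.5]
gripper_width: 59.6
gripper_force: 35.0
```

Emit:
send_rows(
  motion=[
    {"tx":-0.017,"ty":-0.082,"tz":0,"rx":0,"ry":0,"rz":0,"gripper":1},
    {"tx":-0.017,"ty":-0.082,"tz":0,"rx":0,"ry":0,"rz":0,"gripper":1},
    {"tx":-0.017,"ty":-0.082,"tz":0,"rx":0,"ry":0,"rz":0,"gripper":1},
    {"tx":-0.017,"ty":-0.082,"tz":0,"rx":0,"ry":0,"rz":0,"gripper":1},
    {"tx":-0.017,"ty":-0.082,"tz":0,"rx":0,"ry":0,"rz":0,"gripper":1},
    {"tx":-0.017,"ty":-0.082,"tz":0,"rx":0,"ry":0,"rz":0,"gripper":1},
    {"tx":-0.017,"ty":-0.082,"tz":0,"rx":0,"ry":0,"rz":0,"gripper":1},
    {"tx":0,"ty":0,"tz":0,"rx":0,"ry":0,"rz":0,"gripper":1},
    {"tx":0,"ty":0,"tz":0,"rx":0,"ry":0,"rz":0,"gripper":1},
  ],
)

```text
time_s: 16.73
ee_pos: [470.3, -5.8, 160.6]
ee_rot: [180.0, 0.0, -17.2]
force: [0.2, -0.7, -1.6]
gripper_width: 59.7
gripper_force: 35.0
```

Emit:
send_rows(
  motion=[
    {"tx":0.003,"ty":-0.002,"tz":0.09,"rx":0,"ry":0,"rz":-0.005,"gripper":1},
    {"tx":0,"ty":0,"tz":0.07,"rx":0,"ry":0,"rz":0,"gripper":1},
    {"tx":0,"ty":0,"tz":0.03,"rx":0,"ry":0,"rz":0,"gripper":1},
    {"tx":0,"ty":0,"tz":0,"rx":0,"ry":0,"rz":0,"gripper":1},
    {"tx":0,"ty":0,"tz":0,"rx":0,"ry":0,"rz":0,"gripper":1},
  ],
)

```text
time_s: 17.35
ee_pos: [473.0, -5.7, 66.2]
ee_rot: [-180.0, -0.1, -17.2]
force: [0.2, 0.9, -1.8]
gripper_width: 59.5
gripper_force: 35.0
```

```bash
python3 - <<'E'
from h import *
g=cam("wrist"); print(g["s"]["ee_pos"],g["s"]["ee_rot"])
P=[grid(rect(g,472,-5,z,50,4),472,-5,50,4,10) for z in(44,56)]
cv2.imwrite("pics/w8.png",np.hstack(P))
E
```

```text
[473.01008728  -5.74043371  66.18625819] [-1.79988577e+02 -8.61461805e-02 -1.71633447e+01]
```

View pics/w8.png

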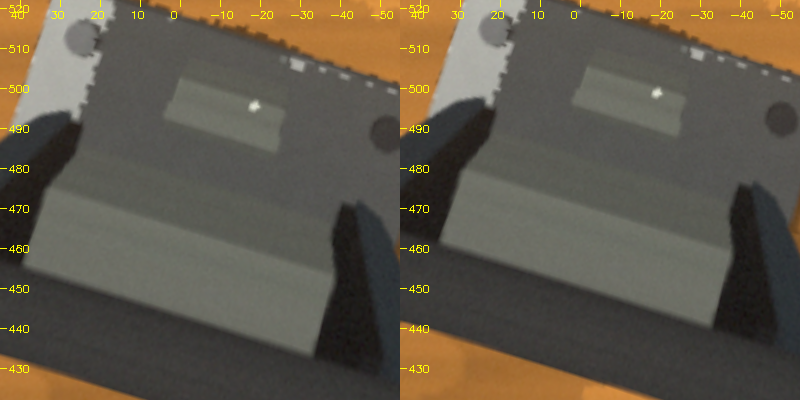

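```bash
python3 - <<'E'
from h import *
g=cam("wrist")
a=np.radians(-17.35);ex=np.array([np.cos(a),np.sin(a)]);ey=np.array([-np.sin(a),np.cos(a)])
def m(u,v,z):
    P=np.array([472+50-v/4,-5+50-u/4,44.]);C=g["C"];Q=C+(P-C)*(z-C[2])/(P[2]-C[2]);d=Q[:2]-g["s"]["ee_pos"][:2];return np.round([d@ex,d@ey],1)
for n,u,v,z in[("sp farL",50,186,86.5),("sp farR",335,272,86.5),("sp nearL",22,265,86.5),("sp nearR",312,356,86.5),("jaw outL",180,78,44),("jaw outR",286,110,44),("jaw inL",164,118,44),("jaw inR",278,152,44)]: print(n,m(u,v,z))
print(g["s"]["ee_pos"])
E
```

```text
sp farL [10.2 28.9]
sp farR [ 10.8 -29. ]
sp nearL [-6.1 29.5]
sp nearR [ -6.1 -29.6]
jaw outL [26.3 14.1]
jaw outR [ 26.6 -13.6]
jaw inL [15.6 14.9]
jaw inR [ 16.  -14.8]
[473.17182874  -5.57280565  66.40445132]
```

Relative to the TCP, the spacer's far edge is at +10.5 and the jaw's outer edge is at +26.4, so the two centres agree within 0.5 mm. I'll push down.

Emit:
send_rows(
  motion=[
    {"tx":0,"ty":0,"tz":0.02,"rx":0,"ry":0,"rz":0,"gripper":1},
    {"tx":0,"ty":0,"tz":0.02,"rx":0,"ry":0,"rz":0,"gripper":1},
    {"tx":0,"ty":0,"tz":0.015,"rx":0,"ry":0,"rz":0,"gripper":1},
    {"tx":0,"ty":0,"tz":0,"rx":0,"ry":0,"rz":0,"gripper":1},
    {"tx":0,"ty":0,"tz":0,"rx":0,"ry":0,"rz":0,"gripper":1},
  ],
)

```text
time_s: 18.08
ee_pos: [472.5, -5.0, 37.9]
ee_rot: [180.0, -0.0, -17.1]
force: [0.2, -0.6, -2.7]
gripper_width: 60.0
gripper_force: 35.0
```

Emit:
send_rows(
  motion=[
    {"tx":0.001,"ty":0.0005,"tz":0.015,"rx":0,"ry":0,"rz":0,"gripper":1},
    {"tx":0,"ty":0,"tz":0.015,"rx":0,"ry":0,"rz":0,"gripper":1},
    {"tx":0,"ty":0,"tz":0.01,"rx":0,"ry":0,"rz":0,"gripper":1},
    {"tx":0,"ty":0,"tz":0,"rx":0,"ry":0,"rz":0,"gripper":1},
    {"tx":0,"ty":0,"tz":0,"rx":0,"ry":0,"rz":0,"gripper":1},
  ],
)

```text
time_s: 18.7
ee_pos: [472.9, -5.4, 18.0]
ee_rot: [180.0, -0.0, -17.1]
force: [0.4, 0.8, -2.2]
gripper_width: 60.0
gripper_force: 35.0
```

Emit:
send_rows(
  motion=[
    {"tx":0,"ty":0,"tz":0.004,"rx":0,"ry":0,"rz":0,"gripper":1},
    {"tx":0,"ty":0,"tz":0.002,"rx":0,"ry":0,"rz":0,"gripper":1},
    {"tx":0,"ty":0,"tz":0,"rx":0,"ry":0,"rz":0,"gripper":1},
    {"tx":0,"ty":0,"tz":0,"rx":0,"ry":0,"rz":0,"gripper":1},
  ],
)

```text
time_s: 19.2
ee_pos: [473.0, -5.4, 15.8]
ee_rot: [-180.0, -0.1, -17.1]
force: [-0.6, -0.3, 5.0]
gripper_width: 60.1
gripper_force: 35.0
```

Contact with the base plate (about +7 N). I'll release, lift and go over the collar.

Emit:
send_rows(
  motion=[
    {"tx":0,"ty":0,"tz":0,"rx":0,"ry":0,"rz":0,"gripper":-1},
    {"tx":0,"ty":0,"tz":0,"rx":0,"ry":0,"rz":0,"gripper":-1},
    {"tx":0,"ty":0,"tz":0,"rx":0,"ry":0,"rz":0,"gripper":-1},
    {"tx":0,"ty":0,"tz":-0.07,"rx":0,"ry":0,"rz":0,"gripper":-1},
    {"tx":0,"ty":0,"tz":-0.1,"rx":0,"ry":0,"rz":0,"gripper":-1},
    {"tx":0,"ty":0,"tz":-0.1,"rx":0,"ry":0,"rz":0,"gripper":-1},
    {"tx":-0.0456,"ty":-0.0898,"tz":0,"rx":0,"ry":0,"rz":0,"gripper":-1},
    {"tx":-0.0456,"ty":-0.0898,"tz":0,"rx":0,"ry":0,"rz":0,"gripper":-1},
    {"tx":-0.0456,"ty":-0.0898,"tz":0,"rx":0,"ry":0,"rz":0,"gripper":-1},
    {"tx":-0.0456,"ty":-0.0898,"tz":0,"rx":0,"ry":0,"rz":0,"gripper":-1},
    {"tx":-0.0456,"ty":-0.0898,"tz":0,"rx":0,"ry":0,"rz":0,"gripper":-1},
    {"tx":0,"ty":0,"tz":0,"rx":0,"ry":0,"rz":0,"gripper":-1},
  ],
)

```text
time_s: 20.7
ee_pos: [429.2, 245.4, 149.7]
ee_rot: [-180.0, 0.0, -16.8]
force: [0.6, -1.1, 0.1]
gripper_width: 91.2
gripper_force: 0.0
```

```bash
python3 - <<'E'
from h import *
g=cam("wrist"); print(g["s"]["ee_pos"],g["s"]["ee_rot"])
im=rect(g,430.6,242.6,40,40,5); hsv=cv2.cvtColor(im,cv2.COLOR_BGR2HSV)
cv2.imwrite("pics/w9.png",np.hstack([grid(im,430.6,242.6,40,5,10),grid(rect(g,472,-5,36,50,4),472,-5,50,4,10)]))
E
```

```text
[429.18214718 245.35362024 149.7127509 ] [-1.79971098e+02  5.24072642e-03 -1.68308018e+01]
```

View pics/w9.png

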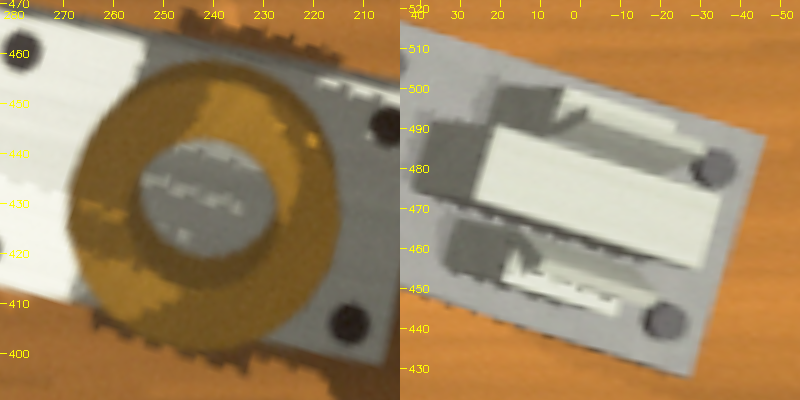

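The spacer is seated in the jig, centred at about (472.7,-4.5). The collar centre is at about (429.7,242.2).

Emit:
send_rows(
  grip_force=30,
  motion=[
    {"tx":0.003,"ty":0.006,"tz":0.09,"rx":0,"ry":0,"rz":0,"gripper":-1},
    {"tx":0,"ty":0,"tz":0.09,"rx":0,"ry":0,"rz":0,"gripper":-1},
    {"tx":0,"ty":0,"tz":0.05,"rx":0,"ry":0,"rz":0,"gripper":-1},
    {"tx":0,"ty":0,"tz":0.02,"rx":0,"ry":0,"rz":0,"gripper":-1},
    {"tx":0,"ty":0,"tz":0,"rx":0,"ry":0,"rz":0,"gripper":-1},
    {"tx":0,"ty":0,"tz":0,"rx":0,"ry":0,"rz":0,"gripper":-1},
  ],
)

```text
time_s: 21.5
ee_pos: [431.3, 239.5, 26.0]
ee_rot: [-179.9, -0.1, -17.1]
force: [0.2, -0.3, -0.2]
gripper_width: 91.2
gripper_force: 0.0
```

Emit:
send_rows(
  motion=[
    {"tx":-0.004,"ty":-0.004,"tz":0.01,"rx":0,"ry":0,"rz":0,"gripper":-1},
    {"tx":0,"ty":0,"tz":0,"rx":0,"ry":0,"rz":0,"gripper":-1},
    {"tx":0,"ty":0,"tz":0,"rx":0,"ry":0,"rz":0,"gripper":1},
    {"tx":0,"ty":0,"tz":0,"rx":0,"ry":0,"rz":0,"gripper":1},
    {"tx":0,"ty":0,"tz":0,"rx":0,"ry":0,"rz":0,"gripper":1},
    {"tx":0,"ty":0,"tz":0,"rx":0,"ry":0,"rz":0,"gripper":1},
    {"tx":0,"ty":0,"tz":0,"rx":0,"ry":0,"rz":0,"gripper":1},
    {"tx":0,"ty":0,"tz":0,"rx":0,"ry":0,"rz":0,"gripper":1},
    {"tx":0,"ty":0,"tz":0,"rx":0,"ry":0,"rz":0,"gripper":1},
  ],
)

```text
time_s: 22.62
ee_pos: [429.0, 241.9, 19.9]
ee_rot: [-180.0, -0.0, -17.1]
force: [-0.1, 0.4, 0.4]
gripper_width: 55.8
gripper_force: 30.0
```

Emit:
send_rows(
  motion=[
    {"tx":0,"ty":0,"tz":-0.03,"rx":0,"ry":0,"rz":0,"gripper":1},
    {"tx":0,"ty":0,"tz":-0.08,"rx":0,"ry":0,"rz":0,"gripper":1},
    {"tx":0,"ty":0,"tz":-0.06,"rx":0,"ry":0,"rz":0,"gripper":1},
    {"tx":0.0827,"ty":-0.029,"tz":0,"rx":0,"ry":0,"rz":0,"gripper":1},
    {"tx":0.0827,"ty":-0.029,"tz":0,"rx":0,"ry":0,"rz":0,"gripper":1},
    {"tx":0.0827,"ty":-0.029,"tz":0,"rx":0,"ry":0,"rz":0,"gripper":1},
    {"tx":0.0827,"ty":-0.029,"tz":0,"rx":0,"ry":0,"rz":0,"gripper":1},
    {"tx":0.0827,"ty":-0.029,"tz":0,"rx":0,"ry":0,"rz":0,"gripper":1},
    {"tx":0,"ty":0,"tz":0.05,"rx":0,"ry":0,"rz":0,"gripper":1},
    {"tx":0,"ty":0,"tz":0.02,"rx":0,"ry":0,"rz":0,"gripper":1},
    {"tx":0,"ty":0,"tz":0,"rx":0,"ry":0,"rz":0,"gripper":1},
    {"tx":0,"ty":0,"tz":0,"rx":0,"ry":0,"rz":0,"gripper":1},
  ],
)

```text
time_s: 24.12
ee_pos: [648.0, 250.6, 70.8]
ee_rot: [-180.0, -0.1, -17.1]
force: [0.7, 0.4, -3.0]
gripper_width: 55.5
gripper_force: 30.0
```

```bash
python3 - <<'E'
from h import *
g=cam("wrist"); print(g["s"]["ee_pos"],g["s"]["ee_rot"])
cv2.imwrite("pics/w10.png",np.hstack([grid(rect(g,648,250.5,g["s"]["ee_pos"][2]+20,40,5),648,250.5,40,5,10),grid(rect(g,648,250.5,42,40,5),648,250.5,40,5,10)]))
E
```

```text
[647.95951953 250.63917304  70.77630185] [-1.79965801e+02 -5.46865982e-02 -1.70800687e+01]
```

View pics/w10.png

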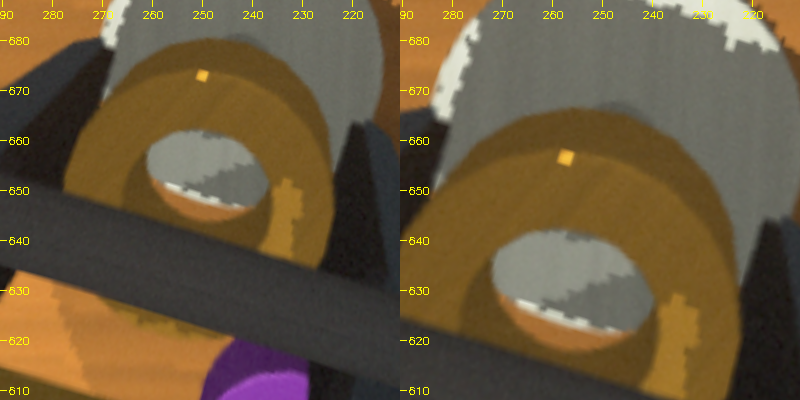

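Only the base shows through the bore, so the post is hidden behind the collar. The collar centre is at about (647,250.6) against the post at (648,250.6), within the 5 mm play. I'll lower slowly.

Emit:
send_rows(
  motion=[
    {"tx":0.002,"ty":0,"tz":0.03,"rx":0,"ry":0,"rz":0,"gripper":1},
    {"tx":0,"ty":0,"tz":0.02,"rx":0,"ry":0,"rz":0,"gripper":1},
    {"tx":0,"ty":0,"tz":0.02,"rx":0,"ry":0,"rz":0,"gripper":1},
    {"tx":0,"ty":0,"tz":0,"rx":0,"ry":0,"rz":0,"gripper":1},
    {"tx":0,"ty":0,"tz":0,"rx":0,"ry":0,"rz":0,"gripper":1},
  ],
)

```text
time_s: 24.8
ee_pos: [649.1, 250.2, 35.0]
ee_rot: [-180.0, -0.0, -17.1]
force: [-0.2, -0.7, -2.3]
gripper_width: 55.6
gripper_force: 30.0
```

Emit:
send_rows(
  motion=[
    {"tx":0,"ty":0,"tz":0.02,"rx":0,"ry":0,"rz":0,"gripper":1},
    {"tx":0,"ty":0,"tz":0.015,"rx":0,"ry":0,"rz":0,"gripper":1},
    {"tx":0,"ty":0,"tz":0.006,"rx":0,"ry":0,"rz":0,"gripper":1},
    {"tx":0,"ty":0,"tz":0,"rx":0,"ry":0,"rz":0,"gripper":1},
    {"tx":0,"ty":0,"tz":0,"rx":0,"ry":0,"rz":0,"gripper":1},
  ],
)

```text
time_s: 25.42
ee_pos: [649.1, 250.2, 14.7]
ee_rot: [-180.0, -0.0, -17.1]
force: [-1.1, -0.3, -2.6]
gripper_width: 55.9
gripper_force: 30.0
```

Emit:
send_rows(
  motion=[
    {"tx":0,"ty":0,"tz":0.004,"rx":0,"ry":0,"rz":0,"gripper":1},
    {"tx":0,"ty":0,"tz":0.002,"rx":0,"ry":0,"rz":0,"gripper":1},
    {"tx":0,"ty":0,"tz":0,"rx":0,"ry":0,"rz":0,"gripper":1},
    {"tx":0,"ty":0,"tz":0,"rx":0,"ry":0,"rz":0,"gripper":1},
  ],
)

```text
time_s: 25.92
ee_pos: [649.0, 250.1, 12.0]
ee_rot: [-180.0, -0.0, -17.1]
force: [-1.8, -0.8, 1.4]
gripper_width: 55.7
gripper_force: 30.0
```

Collar is down on the base. I'll release and go back over the plate.

Emit:
send_rows(
  motion=[
    {"tx":0,"ty":0,"tz":0,"rx":0,"ry":0,"rz":0,"gripper":-1},
    {"tx":0,"ty":0,"tz":0,"rx":0,"ry":0,"rz":0,"gripper":-1},
    {"tx":0,"ty":0,"tz":0,"rx":0,"ry":0,"rz":0,"gripper":-1},
    {"tx":0,"ty":0,"tz":-0.07,"rx":0,"ry":0,"rz":0,"gripper":-1},
    {"tx":0,"ty":0,"tz":-0.1,"rx":0,"ry":0,"rz":0,"gripper":-1},
    {"tx":0,"ty":0,"tz":-0.1,"rx":0,"ry":0,"rz":0,"gripper":-1},
    {"tx":-0.1,"ty":0.032,"tz":0,"rx":0,"ry":0,"rz":0,"gripper":-1},
    {"tx":-0.1,"ty":0.032,"tz":0,"rx":0,"ry":0,"rz":0,"gripper":-1},
    {"tx":-0.1,"ty":0.032,"tz":0,"rx":0,"ry":0,"rz":0,"gripper":-1},
    {"tx":-0.1,"ty":0.032,"tz":0,"rx":0,"ry":0,"rz":0,"gripper":-1},
    {"tx":0,"ty":0,"tz":0,"rx":0,"ry":0,"rz":0,"gripper":-1},
  ],
)

```text
time_s: 27.3
ee_pos: [435.2, 247.1, 146.5]
ee_rot: [179.9, 0.1, -17.0]
force: [1.2, 0.2, 0.8]
gripper_width: 91.2
gripper_force: 0.0
```

Emit:
send_rows(
  motion=[
    {"tx":0,"ty":0,"tz":0,"rx":0,"ry":0,"rz":-0.29,"gripper":-1},
    {"tx":0,"ty":0,"tz":0,"rx":0,"ry":0,"rz":-0.29,"gripper":-1},
    {"tx":0,"ty":0,"tz":0,"rx":0,"ry":0,"rz":-0.29,"gripper":-1},
    {"tx":0,"ty":0,"tz":0,"rx":0,"ry":0,"rz":-0.29,"gripper":-1},
    {"tx":0,"ty":0,"tz":0,"rx":0,"ry":0,"rz":-0.29,"gripper":-1},
    {"tx":0,"ty":0,"tz":0,"rx":0,"ry":0,"rz":-0.29,"gripper":-1},
    {"tx":0,"ty":0,"tz":0,"rx":0,"ry":0,"rz":-0.29,"gripper":-1},
    {"tx":0,"ty":0,"tz":0,"rx":0,"ry":0,"rz":-0.29,"gripper":-1},
    {"tx":0,"ty":0,"tz":0,"rx":0,"ry":0,"rz":-0.29,"gripper":-1},
    {"tx":0,"ty":0,"tz":0,"rx":0,"ry":0,"rz":-0.29,"gripper":-1},
    {"tx":0,"ty":0,"tz":0,"rx":0,"ry":0,"rz":-0.28,"gripper":-1},
    {"tx":0,"ty":0,"tz":0,"rx":0,"ry":0,"rz":0,"gripper":-1},
  ],
)

```text
time_s: 28.8
ee_pos: [440.1, 248.0, 146.5]
ee_rot: [179.9, -0.0, 78.2]
force: [0.1, 1.0, 0.2]
gripper_width: 91.1
gripper_force: 0.0
```

```bash
python3 - <<'E'
from h import *
g=cam("wrist"); print(g["s"]["ee_pos"],g["s"]["ee_rot"])
x,y,h,p=430,248,75,2.6
im=rect(g,x,y,16,h,p); hsv=cv2.cvtColor(im,cv2.COLOR_BGR2HSV)
m=((hsv[...,1]<70)&(hsv[...,2]>70)).astype(np.uint8)
cs=cv2.findContours(m,cv2.RETR_EXTERNAL,cv2.CHAIN_APPROX_NONE)[0]; c=max(cs,key=cv2.contourArea)
r=cv2.minAreaRect(c);b=cv2.boxPoints(r); print(x+h-r[0][1]/p,y+h-r[0][0]/p,np.array(r[1])/p,r[2],cv2.contourArea(c)/p/p)
st=grid(rect(g,648,250.5,32,60,3.25),648,250.5,60,3.25,20)
cv2.drawContours(im,[b.astype(int)],0,(0,0,255),1)
cv2.imwrite("pics/w11.png",np.hstack([grid(im,x,y,h,p),st]))
E
```

```text
[440.09186861 247.96490429 146.51264836] [ 1.79942231e+02 -3.07547771e-02  7.81834179e+01]
426.8260368934044 249.31987351637622 [100.09514442  59.83779907] 11.410983085632324 5829.585798816567Traceback (most recent call last):
  File "<stdin>", line 9, in <module>
cv2.error: OpenCV(4.12.0) :-1: error: (-5:Bad argument) in function 'drawContours'
> Overload resolution failed:
>  - Layout of the output array image is incompatible with cv::Mat
>  - Expected Ptr<cv::UMat> for argument 'image'
```

The plate is measured at (426.8,249.3), 100.1×59.8 mm, long axis at 78.6°, which matches its given size. I'll go down in two steps.

Emit:
send_rows(
  motion=[
    {"tx":-0.003,"ty":-0.0266,"tz":0,"rx":0,"ry":0,"rz":-0.013,"gripper":-1},
    {"tx":0,"ty":0,"tz":0.09,"rx":0,"ry":0,"rz":0,"gripper":-1},
    {"tx":0,"ty":0,"tz":0.09,"rx":0,"ry":0,"rz":0,"gripper":-1},
    {"tx":0,"ty":0,"tz":0.06,"rx":0,"ry":0,"rz":0,"gripper":-1},
    {"tx":0,"ty":0,"tz":0,"rx":0,"ry":0,"rz":0,"gripper":-1},
    {"tx":0,"ty":0,"tz":0,"rx":0,"ry":0,"rz":0,"gripper":-1},
  ],
)

```text
time_s: 29.6
ee_pos: [426.1, 249.5, 27.5]
ee_rot: [179.9, -0.1, 78.7]
force: [0.0, -0.2, -0.4]
gripper_width: 91.2
gripper_force: 0.0
```

Emit:
send_rows(
  grip_force=35,
  motion=[
    {"tx":0,"ty":0.001,"tz":0.025,"rx":0,"ry":0,"rz":0,"gripper":-1},
    {"tx":0,"ty":0,"tz":0.017,"rx":0,"ry":0,"rz":0,"gripper":-1},
    {"tx":0,"ty":0,"tz":0,"rx":0,"ry":0,"rz":0,"gripper":-1},
    {"tx":0,"ty":0,"tz":0,"rx":0,"ry":0,"rz":0,"gripper":1},
    {"tx":0,"ty":0,"tz":0,"rx":0,"ry":0,"rz":0,"gripper":1},
    {"tx":0,"ty":0,"tz":0,"rx":0,"ry":0,"rz":0,"gripper":1},
    {"tx":0,"ty":0,"tz":0,"rx":0,"ry":0,"rz":0,"gripper":1},
    {"tx":0,"ty":0,"tz":0,"rx":0,"ry":0,"rz":0,"gripper":1},
    {"tx":0,"ty":0,"tz":0,"rx":0,"ry":0,"rz":0,"gripper":1},
    {"tx":0,"ty":0,"tz":0,"rx":0,"ry":0,"rz":0,"gripper":1},
  ],
)

```text
time_s: 30.85
ee_pos: [426.3, 248.9, 5.6]
ee_rot: [180.0, -0.0, 78.7]
force: [0.5, 0.3, 2.1]
gripper_width: 59.5
gripper_force: 35.0
```

Emit:
send_rows(
  motion=[
    {"tx":0,"ty":0,"tz":-0.03,"rx":0,"ry":0,"rz":0,"gripper":1},
    {"tx":0,"ty":0,"tz":-0.09,"rx":0,"ry":0,"rz":0,"gripper":1},
    {"tx":0,"ty":0,"tz":-0.1,"rx":0,"ry":0,"rz":0,"gripper":1},
    {"tx":0,"ty":0,"tz":0,"rx":0,"ry":0,"rz":-0.285,"gripper":1},
    {"tx":0,"ty":0,"tz":0,"rx":0,"ry":0,"rz":-0.285,"gripper":1},
    {"tx":-0.0775,"ty":0.0588,"tz":0,"rx":0,"ry":0,"rz":0,"gripper":1},
    {"tx":-0.0775,"ty":0.0588,"tz":0,"rx":0,"ry":0,"rz":0,"gripper":1},
    {"tx":-0.0775,"ty":0.0588,"tz":0,"rx":0,"ry":0,"rz":0,"gripper":1},
    {"tx":-0.0775,"ty":0.0588,"tz":0,"rx":0,"ry":0,"rz":0,"gripper":1},
    {"tx":-0.0775,"ty":0.0588,"tz":0,"rx":0,"ry":0,"rz":0,"gripper":1},
    {"tx":-0.0775,"ty":0.0588,"tz":0,"rx":0,"ry":0,"rz":0,"gripper":1},
    {"tx":-0.0775,"ty":0.0588,"tz":0,"rx":0,"ry":0,"rz":0,"gripper":1},
  ],
)

```text
time_s: 32.35
ee_pos: [658.5, -1.4, 115.6]
ee_rot: [-179.9, -0.0, 95.8]
force: [0.9, 0.1, -2.5]
gripper_width: 59.8
gripper_force: 35.0
```

Emit:
send_rows(
  motion=[
    {"tx":0,"ty":0,"tz":0,"rx":0,"ry":0,"rz":0,"gripper":1},
    {"tx":0,"ty":0,"tz":0.06,"rx":0,"ry":0,"rz":0,"gripper":1},
    {"tx":0,"ty":0,"tz":0.08,"rx":0,"ry":0,"rz":0,"gripper":1},
    {"tx":0,"ty":0,"tz":0,"rx":0,"ry":0,"rz":0,"gripper":1},
    {"tx":0,"ty":0,"tz":0,"rx":0,"ry":0,"rz":0,"gripper":1},
  ],
)

```text
time_s: 32.98
ee_pos: [658.8, 0.2, 46.9]
ee_rot: [179.9, 0.0, 95.8]
force: [0.3, 0.8, -3.1]
gripper_width: 59.9
gripper_force: 35.0
```

Emit:
send_rows(
  motion=[
    {"tx":0,"ty":-0.001,"tz":0.03,"rx":0,"ry":0,"rz":0,"gripper":1},
    {"tx":0,"ty":0,"tz":0.02,"rx":0,"ry":0,"rz":0,"gripper":1},
    {"tx":0,"ty":0,"tz":0.016,"rx":0,"ry":0,"rz":0,"gripper":1},
    {"tx":0,"ty":0,"tz":0,"rx":0,"ry":0,"rz":0,"gripper":1},
    {"tx":0,"ty":0,"tz":0,"rx":0,"ry":0,"rz":0,"gripper":1},
  ],
)

```text
time_s: 33.6
ee_pos: [657.9, -0.4, 12.5]
ee_rot: [180.0, 0.0, 95.8]
force: [0.4, -0.2, -2.8]
gripper_width: 59.7
gripper_force: 35.0
```

Emit:
send_rows(
  motion=[
    {"tx":0,"ty":0,"tz":0.003,"rx":0,"ry":0,"rz":0,"gripper":1},
    {"tx":0,"ty":0,"tz":0.001,"rx":0,"ry":0,"rz":0,"gripper":1},
    {"tx":0,"ty":0,"tz":0,"rx":0,"ry":0,"rz":0,"gripper":1},
    {"tx":0,"ty":0,"tz":0,"rx":0,"ry":0,"rz":0,"gripper":1},
  ],
)

```text
time_s: 34.1
ee_pos: [657.8, -0.3, 10.6]
ee_rot: [180.0, 0.0, 95.8]
force: [-1.2, 0.2, -0.6]
gripper_width: 59.4
gripper_force: 35.0
```

Emit:
send_rows(
  motion=[
    {"tx":0,"ty":0,"tz":0,"rx":0,"ry":0,"rz":0,"gripper":-1},
    {"tx":0,"ty":0,"tz":0,"rx":0,"ry":0,"rz":0,"gripper":-1},
    {"tx":0,"ty":0,"tz":0,"rx":0,"ry":0,"rz":0,"gripper":-1},
    {"tx":0,"ty":0,"tz":-0.06,"rx":0,"ry":0,"rz":0,"gripper":-1},
    {"tx":0,"ty":0,"tz":-0.1,"rx":0,"ry":0,"rz":0,"gripper":-1},
    {"tx":0,"ty":0,"tz":-0.1,"rx":0,"ry":0,"rz":0,"gripper":-1},
    {"tx":0,"ty":0,"tz":-0.1,"rx":0,"ry":0,"rz":0,"gripper":-1},
    {"tx":0,"ty":0,"tz":-0.1,"rx":0,"ry":0,"rz":0,"gripper":-1},
    {"tx":0,"ty":0.1,"tz":-0.05,"rx":0,"ry":0,"rz":0,"gripper":-1},
    {"tx":0,"ty":-0.1,"tz":0,"rx":0,"ry":0,"rz":0,"gripper":-1},
    {"tx":0,"ty":0,"tz":0,"rx":0,"ry":0,"rz":0,"gripper":-1},
  ],
)

```text
time_s: 35.48
ee_pos: [655.0, -0.4, 263.6]
ee_rot: [-179.6, -0.0, 95.8]
force: [-0.1, 0.2, 1.2]
gripper_width: 91.3
gripper_force: 0.0
```

```bash
python3 - <<'E'
from h import *
g=cam("wrist"); print(g["s"]["ee_pos"],g["s"]["ee_rot"])
a=grid(rect(g,658,0,21,80,2.4),658,0,80,2.4)
b=grid(rect(g,648,250.5,32,80,2.4),648,250.5,80,2.4)
s=cam("side")
def crop(s,x,y,z,h=45):
    q=s["f"]*(lambda c:c[:2]/c[2])(s["Rwc"].T@(np.array([x,y,z])-s["C"]))+[s["cx"],s["cy"]];u,v=q.astype(int)
    return cv2.resize(s["frame"][max(v-h,0):v+h,u-h:u+h,::-1],(200,200))
c=np.vstack([crop(s,648,250,20),crop(s,610,-290,20)])[:384]
c2=np.vstack([crop(s,472,-5,20),crop(s,658,0,20)])[:384]
im=np.hstack([a,b]);im=np.vstack([im,np.hstack([cv2.resize(crop(s,*t),(192,192)) for t in[(648,250,20),(610,-290,20),(472,-5,20),(658,0,20)]])])
cv2.imwrite("pics/w12.png",im);print(im.shape)
E
```

```text
[ 6.54994649e+02 -4.33114134e-01  2.63622845e+02] [-1.79648444e+02 -2.88394686e-02  9.57831217e+01]
(576, 768, 3)
```

View pics/w12.png

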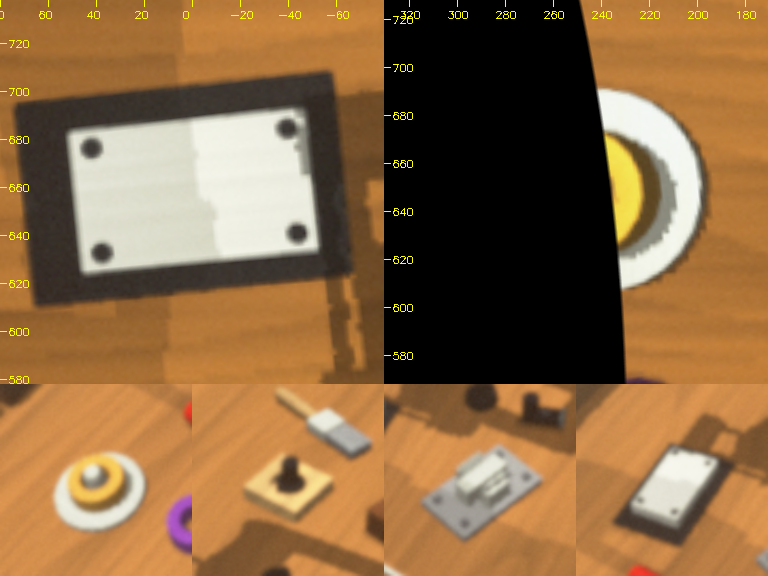

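The final check shows all four parts in place:
- **Plate:** central on the pad to about 1.5 mm and parallel to it.
- **Collar:** over the post and flat on the base.
- **Plug:** upright in the recess.
- **Spacer:** between the jaws of the jig.

Handing in.

```bash
python3 -c "
from workcell import env
print(env.job_done())"
```

```text
the job is handed in; nothing more can be done
None
```

I placed all four parts in the order asked, let go of each without tipping any over, and handed the job in at about 35.5 s on the robot's clock; no verdict came back.

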